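Present the truffle dish to the guest's side

ROBOT

A 6-joint arm with a two-finger parallel gripper is mounted at the origin on the work surface. World frame = base frame: x ahead of the robot, y to its left, z up, the work surface at z = 0. Lengths are in m, angles in rad, forces in N, time in s.
With the tool pointing down it reaches from about 0.35 to 0.8 m from the base axis. Payload 7.3 kg.
Tool frame: the origin (TCP) lies between the finger pads; the fingertips stand 25 mm ahead of it and the grasp point (between the pads) lies 6 mm ahead of it (r.tip_extent is the distance from the TCP to the fingertips, in m); z points along the fingers, y is the direction in which the jaws open and shut (so a half turn about z gives the same grasp; the last joint's range is limited). The gripper opens to 85 mm and grips with 20 to 120 N. Pads are 22 mm wide; open, the fingers measure 114 mm over their backs; the gripper's body (76 mm by 85 mm) begins 54 mm behind the grasp point. The pads swing forward as they close: fully open they stand 13 mm farther back than shut.
Start: joints at [-1.313, 0.342, 1.524, -0, 1.275, -0.146], TCP at [0.206, -0.483, 0.256] pointing down, gripper open.
Joint ranges: [-2.53, 2.53], [-0.77, 2.02], [0.04, 2.7], [-1, 4.14], [0.28, 2.66], [-3.11, 3.11]. Speed limits (rad/s): [2.57, 2.57, 3.14, 3.14, 3.14, 3.14].

INTERFACE

Orientations are given as a unit quaternion [x, y, z, w].
In Python, from workcell import r, command_gripper, optics gives the robot as it stands. The module is installed in compiled form; this text tells all that it offers. Calls block until the motion is done:
- r.reach(position, orientation): joint-space move of the TCP to a pose.
- r.move_straight(position, orientation=None, speed=0.15, max_force=None): straight line of the TCP; orientation=None keeps the orientation; speed is the mean speed in m/s. With max_force (N) it stops when the force on the tool has changed by that much, and returns True; else False.
- r.movej(angles): joint-space move.
- command_gripper(opening, force=None): finger opening in m; force is the grip in N (None keeps the last); returns when the fingers have stopped.
- r.hold(seconds).
- r.solve_ik(position, orientation): joint angles nearest the present ones, or None.
- r.read_state(): the state.
- optics.get_image(name): name is "scene" or "top" or "wrist"; returns (picture, depth): 420x560x3 uint8, red, green, blue; 420x560 float32, m along the optical axis (not along the pixel's ray), 0 where there is no reading.
- optics.camera_model(name): a dict with "K" (3x3 intrinsics, pixels), "R" (3x3) and "t" (3): a world point X has camera coordinates R X + t; the wrist camera has in their place "tool_from_camera" (4x4, takes a point from camera to tool coordinates, whose origin is the TCP and whose axes are the flange's). Camera axes: x right, y down, z forward; pixel columns grow to the right and rows downward; lengths in m; the calibration is good to about 2 mm. The wrist camera is an equidistant fisheye: a pixel r from the principal point sees the ray r / f radians off the axis. A picture is of the moment at which its call begins: read the wrist's pose just before it. camera_model takes no time and is no camera call.
A pose or a line that the arm cannot do raises r.PlanningError and nothing moves.
- r.finish_job(): hands the job in, once; it reports no verdict.
The state is a dict: "time_s": time; "joint_positions": joint angles; "dq": joint speeds; "tau": joint torques, N m; "eef_pos": TCP position; "eef_rot": TCP orientation; "contact_force": force on the tool from outside, world axes, zero at the start; "torque": the same for the moment, N m; "grip_width": finger opening in m.
Only numpy, scipy, OpenCV 4.12 (cv2) and the standard library are available. Lean on these libraries where they do the work, as an engineer would, in place of code of your own. Each camera call takes 0.05 s, during which the arm holds its last target.

TASK

Lift the green dish by the wooden grip of its arched handle straight up off its dark mat, and only then, in the air, give it a quarter turn so that its orange tab points at the red cup (the red cup marks the guest's side and may stand on either side of the dish; the other side has a green cup). Keep the dish level and the gold truffle in its middle all the way, and leave everything else where it is. Finish while holding the dish still and level over the middle of its mat, with its underside about 10 cm above the counter, and do not put it down.

Things in the scene. Friction and masses are not known exactly. Their poses are not given: they have to be found in the camera images.
- dish: Sage-green round dish, 135 mm across, rim 33 mm high, 0.26 kg, standing on the mat, with an arched handle. Origin: centre of its underside. x points from the middle to the orange tab on the rim (24 mm wide, end 89 mm out, 29 mm up), at first roughly away from the robot; y along the handle's bar; z up. Inside, a 10 degree cone falls to the middle (10 mm above the underside): a ball rolls if it is tipped or jerked.
- dish_grip (a point): Centre of the pale wooden grip on top of the arched handle, 100 mm above the dish's underside, straight above its middle. The grip is 70 mm long along the dish's y axis, 16 mm thick along its x axis (grasp across this) and 18 mm high; the arch's posts stand 68 mm either side of the middle. The space below it is open down to the truffle, whose top is 58 mm below this point.
- truffle_center (a point): Centre of the loose gold truffle, a hard ball 32 mm across, 20 g, resting in the middle of the dish under the handle.
- mat: Dark square rubber mat, 200 x 200 x 4 mm, fixed to the counter. Origin: its middle, at counter height. z up, x away from the robot (turned up to 0.3 rad).
- red_cup: Red open cup, 80 mm across the rim and 95 mm high, loose, standing on the counter left or right of the mat, about 0.2 m from the dish's middle. Origin: centre of its underside.
- green_cup: Green open cup of the same size, standing on the side of the dish opposite to the red cup. Origin: centre of its underside.
- matcha_bowl: Bystander: olive bowl 90 mm across, 50 mm high, beyond the mat. Origin: centre of its underside.
- sugar_pot: Bystander: small white sugar cup 60 mm across, 50 mm high, beyond the mat. Origin: centre of its underside.
- syrup: Bystander: amber bottle with orange label, 60 mm across, 190 mm high, far to the left. Origin: centre of its underside.
- milk_carton: Bystander: red milk carton 90 x 90 x 200 mm, far to the right. Origin: centre of its underside.
- teaspoon: Bystander: steel teaspoon 140 mm long lying to the right, near the robot. Origin: under its middle.
Things that resemble listed ones, but are neither listed nor needed, are in the scene too. Leave any purple look-alike of the dish alone.

How it is judged:
On the way, in this order (a step that is already met when the one before it is completed fails the run):
1. the dish is lifted clear of the mat by the gripper, not yet turned (height (world z) of dish above 0.03 m and x of red_cup in the frame of dish below 0.13 m and horizontal distance between truffle_center and dish below 0.012 m and angle between dish's own z axis and vertical below 0.1 rad and contact force between the fingers and dish above 1 N), for 0.1 s.
2. held in the air over its mat, the dish is turned so that its tab points at the red cup (x of red_cup in the frame of dish above 0.1 m and y of red_cup in the frame of dish between -0.045 and 0.045 m and horizontal distance between dish and mat below 0.045 m and horizontal distance between truffle_center and dish below 0.012 m and angle between dish's own z axis and vertical below 0.1 rad and contact force between the fingers and dish above 1 N and height (world z) of dish above 0.03 m), for 0.2 s.
At the end, for the whole second after the job is handed in: The gripper holds the dish still, its underside 60 to 150 mm above the counter, its middle within 45 mm of the mat's middle, level within 0.1 rad, its orange tab pointing at the red cup (the cup's middle no more than 45 mm beside the tab's line), and the truffle within 12 mm of the dish's middle (x of red_cup in the frame of dish above 0.1 m and y of red_cup in the frame of dish between -0.045 and 0.045 m and horizontal distance between dish and mat below 0.045 m and horizontal distance between truffle_center and dish below 0.012 m and angle between dish's own z axis and vertical below 0.1 rad and contact force between the fingers and dish above 1 N and height (world z) of dish between 0.06 and 0.15 m and linear speed of dish below 0.02 m/s and angular speed of dish below 0.1 rad/s); the arm keeps its last pose, push and grip.
It fails at once if the truffle rolls more than 25 mm from the dish's middle (horizontal distance between truffle_center and dish above 0.025 m).
It fails at once if the dish tips by more than 0.2 rad (angle between dish's own z axis and vertical above 0.2 rad).
It fails at once if the dish is turned towards a cup before it is lifted (height (world z) of dish below 0.015 m and x of any of red_cup, green_cup in the frame of dish above 0.16 m).
It fails at once if a cup is pushed (distance of any of red_cup, green_cup from where it was at the start of the episode above 0.02 m).
It fails at once if a bystander is disturbed (distance of any of matcha_bowl, sugar_pot, syrup, milk_carton, teaspoon from where it was at the start of the episode above 0.03 m).
It also fails if it takes over 37 s, if anything falls off the work surface, if the arm or the gripper's body presses on something with over 40 N, if the wrist force passes 120 N, or if a joint passes its speed limit or range.

## Working session

There is one attempt and no reset: what is moved stays moved. The work goes in short steps, each a Python script; the robot and the scene stay as the last script left them, time stands still between calls to the robot, and variables do not carry over. Pictures are saved under pics/ and viewed, and the job is handed in when it is done.

```bash
mkdir -p pics
python3 - <<'E'
from workcell import r, optics
import cv2, numpy as np
for n in ("scene","top"):
    p,d=optics.get_image(n)
    cv2.imwrite(f"pics/{n}0.png",p[:,:,::-1]); np.savez(f"{n}0.npz",p=p,d=d)
    print(n,optics.camera_model(n))
print(optics.camera_model("wrist"))
print(r.read_state(), r.tip_extent)
E
```

```text
scene {'K': array([[517.01684474,   0.        , 277.45680936],
       [  0.        , 517.01684474, 210.30943883],
       [  0.        ,   0.        ,   1.        ]]), 'R': array([[-0.35213794,  0.93594083,  0.00369169],
       [ 0.58548031,  0.22335472, -0.7793109 ],
       [-0.73021345, -0.27226352, -0.6266266 ]]), 't': array([ 0.1961256 , -0.24243682,  1.85983278])}
top {'K': array([[451.19132837,   0.        , 280.53734727],
       [  0.        , 451.19132837, 214.17544571],
       [  0.        ,   0.        ,   1.        ]]), 'R': array([[-0.05389654, -0.99853562,  0.0046658 ],
       [-0.97728191,  0.05178904, -0.20551879],
       [ 0.2049762 , -0.01563656, -0.97864205]]), 't': array([0.0099829 , 0.55701706, 1.40769326])}
{'K': array([[325.1922621 ,   0.        , 285.20331069],
       [  0.        , 325.1922621 , 211.20310367],
       [  0.        ,   0.        ,   1.        ]]), 'tool_from_camera': array([[ 7.23148835e-04, -9.62933646e-01, -2.69737412e-01,
         6.86214617e-02],
       [ 9.99999579e-01,  5.44204696e-04,  7.38182803e-04,
        -1.01465636e-03],
       [-5.64028691e-04, -2.69737832e-01,  9.62933634e-01,
        -1.17458759e-01],
       [ 0.00000000e+00,  0.00000000e+00,  0.00000000e+00,
         1.00000000e+00]])}
{'time_s': 0.1, 'joint_positions': array([-1.31300495e+00,  3.42679701e-01,  1.52489189e+00,  2.08211085e-05,
        1.27540910e+00, -1.46003939e-01]), 'dq': array([-0.00193624, -0.00276523, -0.00087864,  0.00099836, -0.00129575,
       -0.00160497]), 'tau': array([ 1.04911262e-03, -4.34450090e+01, -2.46490198e+01, -1.79718086e-04,
        4.64798053e-03, -2.58858726e-06]), 'eef_pos': array([ 0.2062222 , -0.48246353,  0.25569193]), 'eef_rot': array([ 9.79688180e-01,  2.00525778e-01, -2.88291072e-05, -6.93491671e-04]), 'contact_force': array([-1.00530881,  0.74066669,  0.10971412]), 'torque': array([ 0.02389255, -0.00092502,  0.03112988]), 'grip_width': 0.08567991633423376} 0.025
```

View pics/scene0.png

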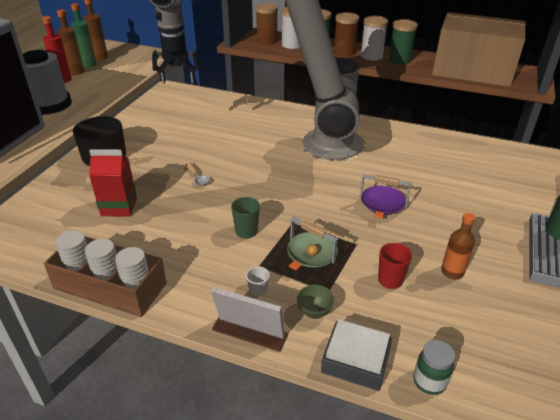

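View pics/top0.png

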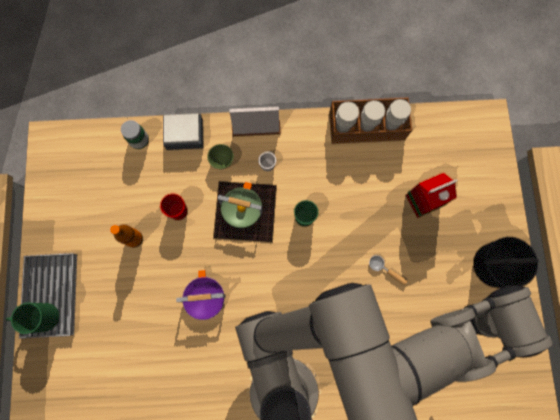

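The scene shows one green dish on the dark mat (top view ~(241,208), tab at (247,186)). The purple look-alike at top (203,298) has no mat, so I'll leave it alone. The red cup is on the robot's left at top (175,207) and the green cup on the right at (306,213). Next is an enlarged crop to confirm the dish, plus measurements.

```bash
cat > h.py <<'E'
import numpy as np, cv2
from workcell import optics
def ray(n,uv,z):
    m=optics.camera_model(n);K,R,t=m["K"],m["R"],m["t"]
    d=R.T@np.linalg.solve(K,[uv[0],uv[1],1.]);o=-R.T@t
    return o+d*(z-o[2])/d[2]
def cloud(n,d):
    m=optics.camera_model(n);K,R,t=m["K"],m["R"],m["t"]
    v,u=np.indices(d.shape);c=np.stack([(u-K[0,2])/K[0,0]*d,(v-K[1,2])/K[1,1]*d,d],-1)
    return (c-t)@R
E
python3 - <<'E'
from h import *
for n,b in (("top",(150,140,330,275)),("scene",(220,170,430,330))):
    z=np.load(f"{n}0.npz");p=z["p"];d=z["d"];P=cloud(n,d)
    x0,y0,x1,y1=b
    c=cv2.resize(p[y0:y1,x0:x1],(800,int(800*(y1-y0)/(x1-x0))),interpolation=cv2.INTER_CUBIC)
    cv2.imwrite(f"pics/{n}_crop.png",c[:,:,::-1])
    hsv=cv2.cvtColor(p,cv2.COLOR_RGB2HSV);H,S,V=[hsv[...,i].astype(int) for i in range(3)]
    box=np.zeros(H.shape,bool);box[y0:y1,x0:x1]=1
    for nm,k in dict(red=((H<4)|(H>175))&(S>150)&(V>60),orange=(H>4)&(H<14)&(S>190)&(V>150),gold=(H>=14)&(H<22)&(S>170)&(V>110),wood=(H>7)&(H<20)&(S>60)&(S<150)&(V>130)&(P[...,2]>.085)&(P[...,2]<.13),green=(H>40)&(H<75)&(S>40)&(V>60), dark=(V<50)&(P[...,2]<.02)).items():
        k=(k&box&(d>0)).astype(np.uint8)
        N,L,st,ce=cv2.connectedComponentsWithStats(k)
        for i in range(1,N):
            if st[i,4]>12:
                q=P[L==i];print(n,nm,st[i],ce[i].round(1),"med",np.median(q,0).round(3),"lo",np.percentile(q,3,0).round(3),"hi",np.percentile(q,97,0).round(3))
E
```

```text
top red [161 194  26  25 391] [173.7 206.1] med [0.61  0.331 0.044] lo [ 0.561  0.289 -0.   ] hi [0.631 0.358 0.096]
top orange [244 182   8   7  37] [247.2 184.9] med [0.667 0.086 0.036] lo [0.658 0.076 0.026] hi [0.677 0.097 0.041]
top orange [198 270   8   5  26] [201.8 272.7] med [0.383 0.242 0.031] lo [0.379 0.233 0.025] hi [0.392 0.256 0.034]
top gold [237 205   8   6  37] [240.5 207.4] med [0.587 0.109 0.043] lo [0.579 0.097 0.037] hi [0.595 0.121 0.109]
top wood [228 198  23   9  83] [239.  201.6] med [0.593 0.109 0.112] lo [0.577 0.078 0.106] hi [0.606 0.142 0.117]
top green [226 189  36  17 239] [245.3 195.6] med [0.636 0.094 0.026] lo [0.604 0.049 0.015] hi [0.653 0.148 0.039]
top green [221 201  40  27 625] [238.7 215.4] med [0.566 0.124 0.024] lo [0.53  0.057 0.014] hi [0.608 0.172 0.04 ]
top green [295 214  21  11  50] [303.8 221. ] med [ 0.533 -0.094  0.087] lo [ 0.514 -0.126  0.002] hi [ 0.555 -0.067  0.097]
top dark [212 153   7  10  31] [214.9 158.1] med [0.774 0.194 0.013] lo [0.764 0.185 0.004] hi [0.789 0.201 0.02 ]
top dark [219 182  24  13 176] [226.9 186.9] me
[... 813 characters left out ...]
 27  41 653] [244.5 216. ] med [ 0.581 -0.095  0.068] lo [ 0.516 -0.126  0.011] hi [ 0.592 -0.07   0.095]
scene green [288 232  46  35 987] [311.5 249.2] med [0.581 0.108 0.022] lo [0.537 0.052 0.016] hi [0.648 0.16  0.037]
scene green [288 251   6   9  16] [290.2 255.2] med [0.639 0.066 0.036] lo [0.624 0.055 0.033] hi [0.649 0.077 0.04 ]
scene dark [294 226  10   9  35] [297.8 230.2] med [0.502 0.04  0.004] lo [0.484 0.035 0.001] hi [0.519 0.052 0.008]
scene dark [ 262  230   93   59 1648] [307.7 264.5] med [0.636 0.123 0.004] lo [ 0.512  0.005 -0.   ] hi [0.68  0.198 0.008]
scene dark [315 306  10   5  25] [319.4 308.3] med [0.759 0.184 0.005] lo [0.752 0.173 0.003] hi [0.763 0.194 0.011]
```

View pics/top_crop.png

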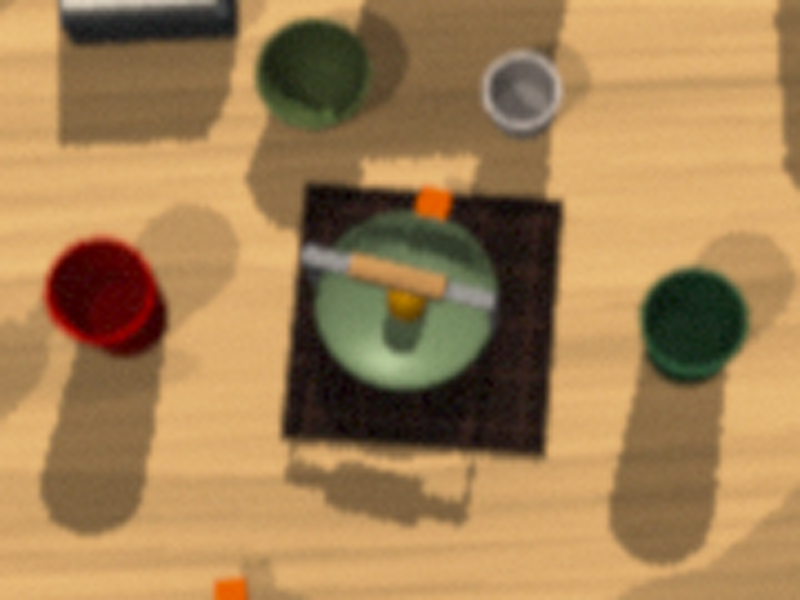

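View pics/scene_crop.png

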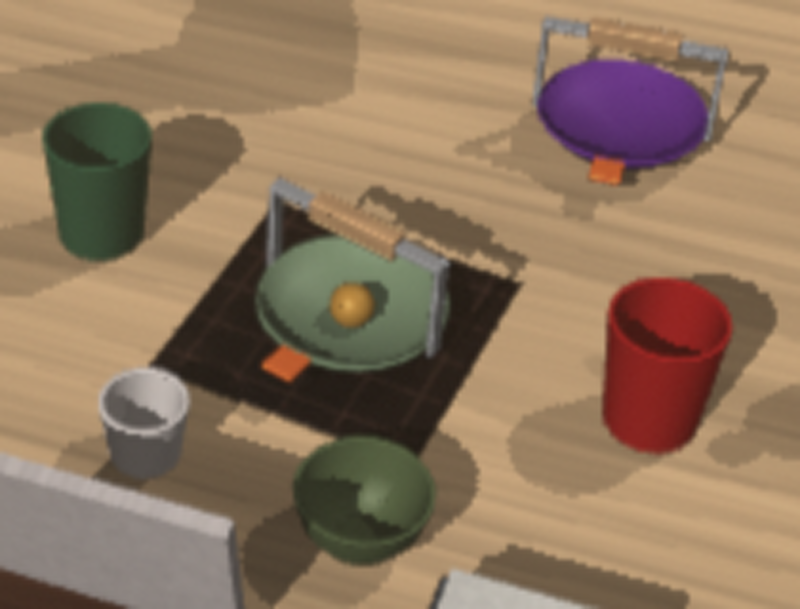

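The crops confirm it: sage-green dish on the dark mat with a gold ball in the middle and its tab pointing away from the robot. The purple one stands on bare wood. Now precise poses and IK options.

```bash
cat >> h.py <<'E'
from scipy.spatial.transform import Rotation as Ro
def quat(a): # tool down, tool y at world angle a
    y=np.array([np.cos(a),np.sin(a),0]);z=np.array([0,0,-1.]);x=np.cross(y,z)
    return Ro.from_matrix(np.stack([x,y,z],1)).as_quat()
def masks(p,P):
    hsv=cv2.cvtColor(p,cv2.COLOR_RGB2HSV);H,S,V=[hsv[...,i].astype(int) for i in range(3)]
    return dict(red=((H<4)|(H>175))&(S>150)&(V>60),orange=(H>4)&(H<14)&(S>190)&(V>150),wood=(H>7)&(H<20)&(S>60)&(S<150)&(V>130)&(P[...,2]>.085)&(P[...,2]<.13)&(P[...,0]>.45))
E
python3 - <<'E'
from h import *
from workcell import r
for n in ("top","scene"):
    z=np.load(f"{n}0.npz");p=z["p"];d=z["d"];P=cloud(n,d);M=masks(p,P)
    # grip: rays of mask pixels to top plane .113
    v,u=np.nonzero(M["wood"]&(P[...,2]>.104))
    q=np.array([ray(n,(a,b),.113)[:2] for a,b in zip(u,v)])
    c,s,an=cv2.minAreaRect((q*1000).astype(np.float32))
    e=np.linalg.eigh(np.cov(q.T))[1][:,1]
    print(n,"grip",q.mean(0).round(4),np.array(c)/1000,s,"axis",np.degrees(np.arctan2(e[1],e[0])).round(1))
    k=M["red"]&(P[...,2]>.088)&(P[...,2]<.1)&(abs(P[...,1]-.325)<.06)&(abs(P[...,0]-.6)<.07)
    (cx,cy),rad=cv2.minEnclosingCircle((P[k][:,:2]*1000).astype(np.float32));print("red rim",cx,cy,rad,k.sum())
    h=cv2.cvtColor(p,cv2.COLOR_RGB2HSV)
    k=(P[...,2]>-.003)&(P[...,2]<.012)&(h[...,2]<60)&(h[...,1]<120)&(abs(P[...,0]-.59)<.13)&(abs(P[...,1]-.1)<.13)
    k=cv2.morphologyEx(k.astype(np.uint8),cv2.MORPH_OPEN,np.ones((3,3)))>0
    v,u=np.nonzero(k);q=np.array([ray(n,(a,b),.004)[:2] for a,b in zip(u,v)])
    print("mat",cv2.minAreaRect((q*1000).astype(np.float32)))
for a in (-17,163):
  for b in (a,a+105):
    for z in (.3,.1,.2):
      s=r.solve_ik([.593,.110,z],quat(np.radians(b))); print(a,b,z,None if s is None else np.round(s,2))
E
```

```text
top grip [0.6084 0.0985] [ 0.70635242 -0.01645605] (377.79571533203125, 1056.7276611328125) axis 108.4
red rim 596.6355590820312 322.5960998535156 39.11628341674805 56
mat ((545.593017578125, 54.1314811706543), (84.2919921875, 160.80838012695312), 55.1200065612793)
scene grip [0.5972 0.1121] [0.59772546 0.1119245 ] (71.96977996826172, 24.117141723632812) axis 72.4
red rim 598.2034912109375 326.377685546875 42.13322067260742 196
mat ((587.6829833984375, 101.53569030761719), (195.86338806152344, 196.23594665527344), 83.80895233154297)
-17 -17 0.3 [ 0.06  0.46  1.22 -0.    1.46  0.35]
-17 -17 0.1 [ 0.06  0.64  1.49 -0.    1.01  0.35]
-17 -17 0.2 [ 0.06  0.53  1.38 -0.    1.23  0.35]
-17 88 0.3 [ 0.06  0.46  1.22 -0.    1.46 -1.48]
-17 88 0.1 [ 0.06  0.64  1.49 -0.    1.01 -1.48]
-17 88 0.2 [ 0.06  0.53  1.38 -0.    1.23 -1.48]
163 163 0.3 [ 0.06  0.46  1.22 -0.    1.46 -2.79]
163 163 0.1 [ 0.06  0.64  1.49 -0.    1.01 -2.79]
163 163 0.2 [ 0.06  0.53  1.38 -0.    1.23 -2.79]
163 268 0.3 [ 0.06  0.46  1.22 -0.    1.46  1.66]
163 268 0.1 [ 0.06  0.64  1.49 -0.    1.01  1.66]
163 268 0.2 [ 0.06  0.53  1.38 -0.    1.23  1.66]
```

Scene view: grip (0.597, 0.112), biased toward the camera by the visible side, axis 72° so the tab is at about -17°. Median depth puts the grip at (0.593, 0.110). Red cup (0.597, 0.324), mat (0.588, 0.102). The top-view mat rectangle was fragmented and its grip mask contaminated, so I'm discarding both. I'll refine from above with the wrist camera.

Run:
```python
from h import *
from workcell import r
s=r.read_state();r.move_straight([.206,-.483,.34],speed=.2)
a=np.radians(-17)
r.reach([.594,.110,.27],quat(a))
r.hold(.2)
s=r.read_state();p,d=optics.get_image("wrist")
np.savez("wrist1.npz",p=p,d=d,pos=s["eef_pos"],rot=s["eef_rot"]);cv2.imwrite("pics/wrist1.png",p[:,:,::-1])
print(s["time_s"],s["eef_pos"],s["eef_rot"],quat(a))
```

```text
3.3917 [0.59411668 0.10933627 0.27007104] [8.04169455e-01 5.94400104e-01 2.73142786e-05 5.10468089e-05] [0.80385686 0.59482279 0.         0.        ]
```

View pics/wrist1.png

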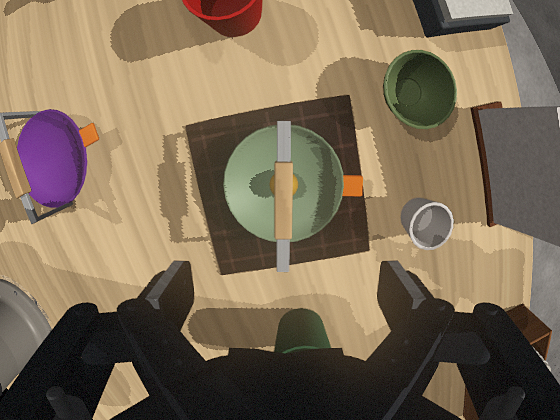

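Wrist view: the grip spans about columns 275–293 and rows 162–239, vertical in the picture and so aligned with the tool. The tab is at (353,185), the truffle at (285,184) under the grip, and all four mat corners show. Casting fisheye rays onto the known heights.

```bash
cat >> h.py <<'E'
def wray(uv,z,pos,rot):
    m=optics.camera_model("wrist");K,T=m["K"],m["tool_from_camera"]
    x=(uv[0]-K[0,2])/K[0,0];y=(uv[1]-K[1,2])/K[1,1];th=np.hypot(x,y)
    dc=np.array([np.sin(th)*x/th,np.sin(th)*y/th,np.cos(th)])
    Rw=Ro.from_quat(rot).as_matrix();o=Rw@T[:3,3]+pos;dd=Rw@T[:3,:3]@dc
    return o+dd*(z-o[2])/dd[2]
def wpts(mask,z,pos,rot):
    v,u=np.nonzero(mask);return np.array([wray((a,b),z,pos,rot)[:2] for a,b in zip(u,v)])
E
python3 - <<'E'
from h import *
z=np.load("wrist1.npz");p,d,pos,rot=[z[k] for k in("p","d","pos","rot")]
hsv=cv2.cvtColor(p,cv2.COLOR_RGB2HSV);H,S,V=[hsv[...,i].astype(int) for i in range(3)]
b=np.zeros(H.shape,bool);b[150:250,272:298]=1
print(hsv[200,268:300:2].tolist())
def box(x0,y0,x1,y1):
    b=np.zeros(H.shape,bool);b[y0:y1,x0:x1]=1;return b
w=(H>8)&(H<20)&(S>70)&(S<170)&(V>130)&box(268,150,300,250)
def rect(m,zz):
    m=cv2.morphologyEx(m.astype(np.uint8),cv2.MORPH_OPEN,np.ones((3,3)))
    N,L,st,ce=cv2.connectedComponentsWithStats(m);i=1+st[1:,4].argmax()
    q=wpts(L==i,zz,pos,rot);c,s,an=cv2.minAreaRect((q*1000).astype(np.float32))
    e=np.linalg.eigh(np.cov(q.T))[1][:,1]
    print(st[i],"mean",q.mean(0).round(4),"rect",np.round(c,1),np.round(s,1),an,"axis",np.degrees(np.arctan2(e[1],e[0])).round(1));return q
rect(w,.113)
o=(H>4)&(H<14)&(S>190)&(V>150)&box(335,165,370,205)
rect(o,.033)
# dish disk rim
g=(H>35)&(H<75)&(S>30)&(V>50)&box(215,115,350,250)
q=wpts(g,.037,pos,rot);print("dish circ",cv2.minEnclosingCircle((q*1000).astype(np.float32)))
print("depth grip",np.median(d[170:230,280:288]))
c=np.array([wray(u,.004,pos,rot)[:2] for u in((186,126),(349,96),(369,249),(220,274))]);print("mat",c.round(4),c.mean(0),[np.linalg.norm(c[i]-c[i-1]).round(3) for i in range(4)])
red=((H<4)|(H>175))&(S>150)&(V>60)&box(170,0,280,45);q=wpts(red,.095,pos,rot);print("red",q.min(0),q.max(0))
E
```

```text
[[44, 55, 161], [43, 55, 159], [46, 52, 162], [23, 84, 124], [17, 109, 183], [17, 102, 182], [17, 107, 179], [17, 108, 180], [17, 107, 181], [17, 104, 191], [17, 99, 204], [18, 101, 212], [22, 83, 175], [46, 51, 154], [43, 50, 154], [45, 53, 148]]
[ 275  163   18   76 1324] mean [0.5928 0.1119] rect [592.7 110.8] [67.6 14.8] 72.53135681152344 axis 72.3
[344 189   6   7  35] mean [0.6577 0.0818] rect [657.8  81.8] [7.1 5.8] 75.39935302734375 axis 98.4Traceback (most recent call last):
  File "<stdin>", line 20, in <module>
  File "h.py", line 25, in wpts
    v,u=np.nonzero(mask);return np.array([wray((a,b),z,pos,rot)[:2] for a,b in zip(u,v)])
                                          ~~~~^^^^^^^^^^^^^^^^^
  File "h.py", line 19, in wray
    m=optics.camera_model("wrist");K,T=m["K"],m["tool_from_camera"]
ValueError: time passes only in moves, steps and waits
```

The grip measures 67.6 × 14.8 mm (nominal 70 × 16), so it fits. The camera_model call is rate-limited, so I'll cache it.

```bash
sed -i 's/^def wray/WM=optics.camera_model("wrist")\ndef wray/; s/m=optics.camera_model("wrist");K,T/m=WM;K,T/' h.py
python3 - <<'E'
from h import *
z=np.load("wrist1.npz");p,d,pos,rot=[z[k] for k in("p","d","pos","rot")]
hsv=cv2.cvtColor(p,cv2.COLOR_RGB2HSV);H,S,V=[hsv[...,i].astype(int) for i in range(3)]
def box(x0,y0,x1,y1):
    b=np.zeros(H.shape,bool);b[y0:y1,x0:x1]=1;return b
o=(H>3)&(H<16)&(S>190)&(V>100)&box(338,165,370,205)
q=wpts(o,.033,pos,rot);print("tab",cv2.minAreaRect((q*1000).astype(np.float32)))
g=(H>35)&(H<75)&(S>30)&(V>50)&box(215,115,345,250)
g=cv2.morphologyEx(g.astype(np.uint8),cv2.MORPH_OPEN,np.ones((3,3)))>0
q=wpts(g,.037,pos,rot);print("dish circ",cv2.minEnclosingCircle((q*1000).astype(np.float32)))
print("depth grip",np.median(d[170:230,280:288]))
c=np.array([wray(u,.004,pos,rot)[:2] for u in((186,126),(349,96),(369,249),(220,274))]);print("mat",c.round(4),c.mean(0),[np.linalg.norm(c[i]-c[i-1]).round(3) for i in range(4)])
red=((H<4)|(H>175))&(S>150)&(V>60)&box(170,0,280,45);q=wpts(red,.095,pos,rot);print("red",q.min(0),q.max(0))
E
```

```text
tab ((666.4593505859375, 86.9458999633789), (24.628267288208008, 22.143680572509766), 75.17069244384766)
dish circ ((592.2349243164062, 110.98016357421875), 67.1307373046875)
depth grip 0.28241378
mat [[ 0.4999  0.2093]
 [ 0.6954  0.185 ]
 [ 0.6721 -0.0082]
 [ 0.4743  0.0151]] [0.58542004 0.10033355] [np.float64(0.196), np.float64(0.197), np.float64(0.195), np.float64(0.199)]
red [0.55837916 0.2657358 ] [0.62718528 0.32052026]
```

Dish circle: centre (0.5922, 0.1110), radius 67.1 mm (nominal 67.5). Grip (0.5927, 0.111), tab -17.7°. Mat centre (0.5854, 0.1003), sides about 0.197 (nominal 0.200). These all agree. Descending with the jaws half open.

Run:
```python
from h import *
from workcell import r, command_gripper
a=np.radians(-17.6);q=quat(a)
command_gripper(.05,40)
r.move_straight([.5925,.111,.20],q,speed=.12)
print(r.move_straight([.5925,.111,.110],q,speed=.08,max_force=8))
command_gripper(.024,40)
r.hold(.2)
s=r.read_state();p,d=optics.get_image("wrist")
np.savez("wrist2.npz",p=p,d=d,pos=s["eef_pos"],rot=s["eef_rot"]);cv2.imwrite("pics/wrist2.png",p[:,:,::-1])
p,d=optics.get_image("scene");np.savez("scene2.npz",p=p,d=d)
cv2.imwrite("pics/scene2.png",cv2.resize(p[150:310,220:430],(800,610))[:600,:,::-1])
print(s["time_s"],s["eef_pos"],s["contact_force"],s["grip_width"])
```

```text
False
6.4583 [0.59251591 0.1110015  0.11003851] [0.84690423 0.35943294 0.06273803] 0.02412909056192731
```

View pics/wrist2.png

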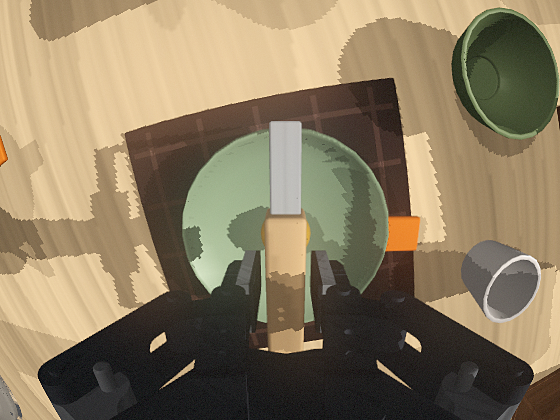

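View pics/scene2.png

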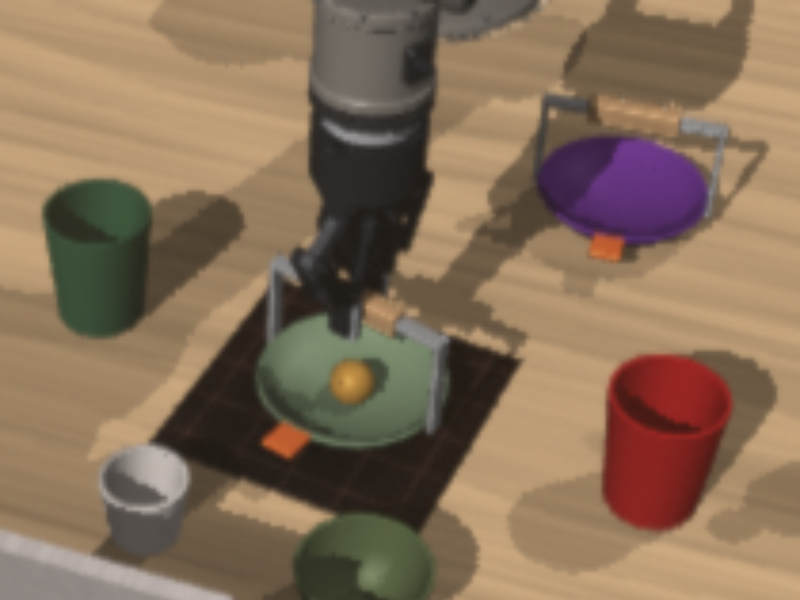

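The grip sits centred between the pads (wrist: wood about 265–308, pads either side at 258 and 312). The truffle is still in the middle (scene crop (352,382)). Closing and lifting slowly, straight up.

Run:
```python
from h import *
from workcell import r, command_gripper
q=quat(np.radians(-17.6))
command_gripper(.010,60)
s=r.read_state();print("grip",s["grip_width"],s["contact_force"].round(2),s["time_s"])
r.move_straight([.5925,.111,.135],q,speed=.03)
s=r.read_state();print(s["grip_width"],s["contact_force"].round(2),s["torque"].round(3),s["eef_pos"])
r.move_straight([.5925,.111,.206],q,speed=.05)
r.hold(.3)
s=r.read_state();print(s["grip_width"],s["contact_force"].round(2),s["torque"].round(3),s["eef_pos"],s["time_s"])
p,d=optics.get_image("wrist")
np.savez("wrist3.npz",p=p,d=d,pos=s["eef_pos"],rot=s["eef_rot"]);cv2.imwrite("pics/wrist3.png",p[:,:,::-1])
p,d=optics.get_image("scene");np.savez("scene3.npz",p=p,d=d)
cv2.imwrite("pics/scene3.png",cv2.resize(p[150:310,220:430],(800,610))[:600,:,::-1])
```

```text
grip 0.01524195623544382 [0.14 0.81 1.21] 6.7833
0.015192894114884219 [-0.24  0.45 -3.26] [0.03  0.007 0.041] [0.59234061 0.1109775  0.13479533]
0.015064331784780019 [ 0.23  0.09 -2.35] [ 0.051  0.025 -0.015] [0.59247478 0.1109956  0.20592938] 9.6333
```

View pics/scene3.png

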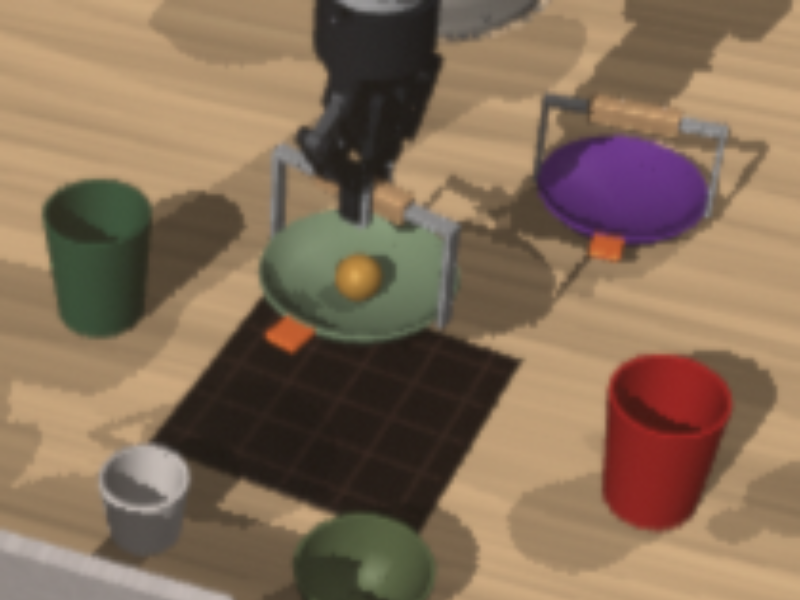

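View pics/wrist3.png

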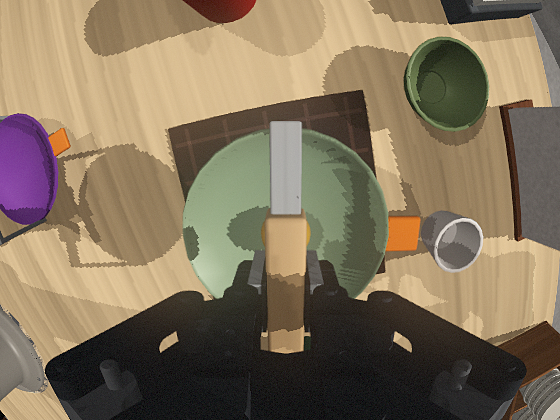

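Lifted about 96 mm. The dish sits at the same place in the wrist view as at the grasp (no slip, level) and the truffle is centred (scene crop (358,277)). Now the turn, starting with a small test step to see its timing, drifting to the mat centre on the way.

```bash
cat > turn.py <<'E'
from h import *
from workcell import r
p0=np.array([.5925,.111,.206]);p1=np.array([.5858,.1008,.206]);A0,A1=-17.6,87.
def step(f,T):
    s=r.read_state();tgt=p0+f*(p1-p0);L=np.linalg.norm(tgt-s["eef_pos"])
    r.move_straight(tgt,quat(np.radians(A0+f*(A1-A0))),speed=max(L/T,1e-3))
    e=r.read_state();print(f,"dt",round(e["time_s"]-s["time_s"],2),e["time_s"],e["eef_pos"].round(4),e["contact_force"].round(2),e["grip_width"].round(4),e["joint_positions"][5].round(3))
E
python3 - <<'E'
from turn import *
step(.12,.8)
p,d=optics.get_image("wrist");cv2.imwrite("pics/wrist4.png",p[:,:,::-1])
E
```

```text
Traceback (most recent call last):
  File "turn.py", line 7, in step
    e=r.read_state();print(f,"dt",round(e["time_s"]-s["time_s"],2),e["time_s"],e["eef_pos"].round(4),e["contact_force"].round(2),e["grip_width"].round(4),e["joint_positions"][5].round(3))
                                                                                                                                 ^^^^^^^^^^^^^^^^^^^^^
AttributeError: 'float' object has no attribute 'round'
```

```bash
sed -i 's/e\["grip_width"\].round(4)/e["grip_width"]/' turn.py
python3 - <<'E'
from turn import *
s=r.read_state();print(s["time_s"],s["eef_pos"],s["joint_positions"][5])
p,d=optics.get_image("wrist");cv2.imwrite("pics/wrist4.png",p[:,:,::-1])
step(.25,.9)
p,d=optics.get_image("wrist");cv2.imwrite("pics/wrist5.png",p[:,:,::-1])
p,d=optics.get_image("scene")
cv2.imwrite("pics/scene5.png",cv2.resize(p[150:310,220:430],(800,610))[:600,:,::-1])
E
```

```text
10.375 [0.59172235 0.10975797 0.20600731] 0.14531290175796072
0.25 dt 0.67 11.1 [0.5908 0.1085 0.206 ] [ 0.43 -0.49 -2.95] 0.015020789519784552 -0.094
```

View pics/wrist5.png

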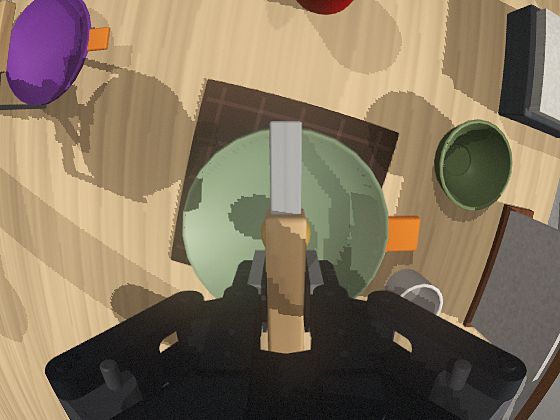

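View pics/scene5.png

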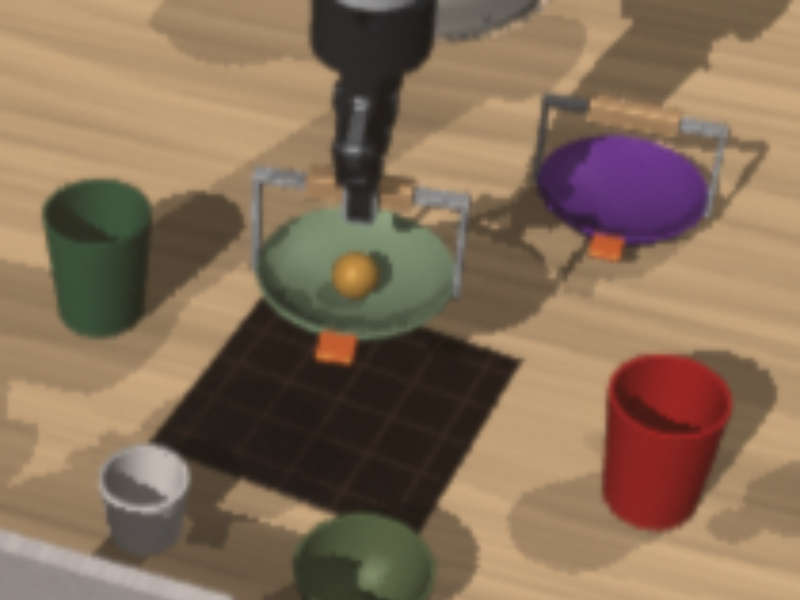

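The turn is going the right way, the dish is fixed in the grip, and the truffle is centred. Continuing.

Run:
```python
from turn import *
for f in (.4,.55,.7,.85,1.): step(f,1.0)
r.hold(.5)
s=r.read_state();p,d=optics.get_image("wrist");cv2.imwrite("pics/wrist6.png",p[:,:,::-1]);np.savez("wrist6.npz",p=p,d=d,pos=s["eef_pos"],rot=s["eef_rot"])
print(s["time_s"],s["eef_pos"],s["contact_force"],s["grip_width"])
for n in("scene","top"):
    p,d=optics.get_image(n);np.savez(n+"6.npz",p=p,d=d)
    c=p[150:310,220:430] if n=="scene" else p[140:275,150:330]
    cv2.imwrite(f"pics/{n}6.png",cv2.resize(c,(780,590))[:,:,::-1])
```

```text
0.4 dt 0.76 11.9583 [0.5899 0.1069 0.206 ] [-0.26 -0.14 -2.52] 0.0149051860616695 -0.371
0.55 dt 0.76 12.7167 [0.5888 0.1054 0.206 ] [-0.1  -0.39 -3.15] 0.015041072956206446 -0.647
0.7 dt 0.76 13.475 [0.5878 0.1039 0.206 ] [ 0.03 -0.03 -2.97] 0.01519389912933693 -0.923
0.85 dt 0.76 14.2333 [0.5868 0.1023 0.206 ] [-0.39  0.55 -1.47] 0.015085146248276273 -1.199
1.0 dt 0.76 14.9917 [0.5858 0.1008 0.206 ] [ 0.59  0.53 -2.73] 0.015317381640706463 -1.476
15.4917 [0.5858033  0.1008248  0.20601212] [ 0.61706511  0.49664959 -1.94142113] 0.014941495549254965
```

View pics/wrist6.png

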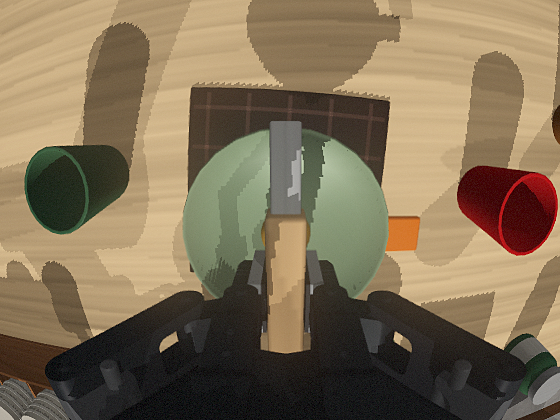

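View pics/scene6.png

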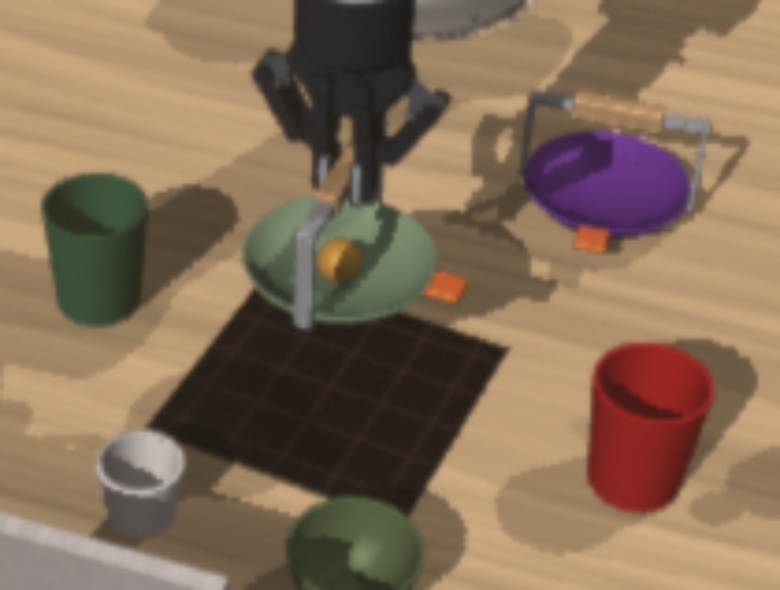

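View pics/top6.png

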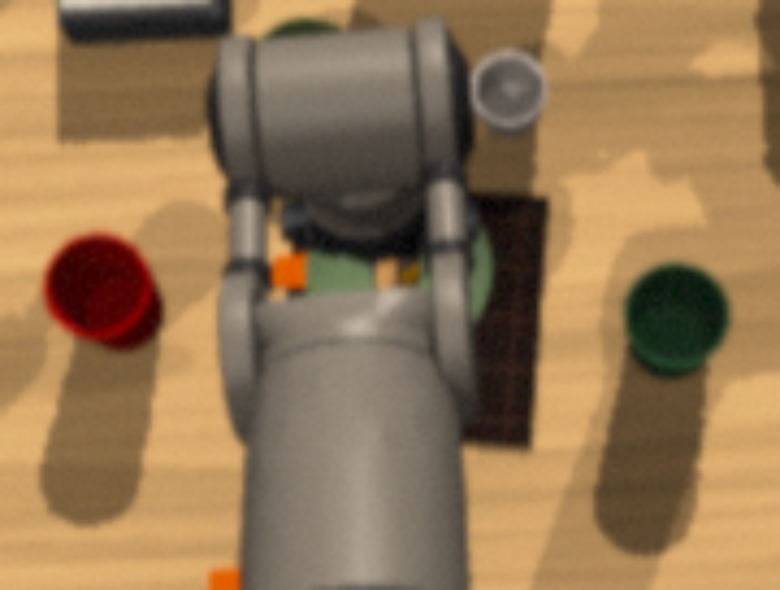

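The tab now points at the red cup and the truffle is in the middle. A numeric check before handing in.

Run:
```python
from h import *
z=np.load("scene6.npz");p,d=z["p"],z["d"];P=cloud("scene",d)
hsv=cv2.cvtColor(p,cv2.COLOR_RGB2HSV);H,S,V=[hsv[...,i].astype(int) for i in range(3)]
b=(abs(P[...,0]-.59)<.11)&(abs(P[...,1]-.11)<.12)&(P[...,2]>.08)
tab=(H>3)&(H<14)&(S>180)&(V>130)&b; gold=(H>=12)&(H<24)&(S>160)&(V>80)&b&(P[...,2]<.16)
g=(H>35)&(H<75)&(S>30)&b
for n,k in(("tab",tab),("gold",gold)):
    v,u=np.nonzero(k);print(n,k.sum(),u.mean(),v.mean(),np.median(P[k],0).round(3))
v,u=np.nonzero(gold);(cx,cy),rd=cv2.minEnclosingCircle(np.stack([u,v],1).astype(np.float32));print("truffle ray",cx,cy,rd,ray("scene",(cx,cy),.096+.027).round(4))
rim=g&(P[...,2]>.125);q=P[rim];print("rim n",len(q),cv2.minEnclosingCircle((q[:,:2]*1000).astype(np.float32)))
A=np.c_[q[:,:2],np.ones(len(q))];ql=P[rim&(P[...,2]<.14)];c=np.linalg.lstsq(np.c_[ql[:,:2],np.ones(len(ql))],ql[:,2],rcond=None)[0];print("rim slope",c,"rim z",np.median(ql[:,2]))
z=np.load("wrist6.npz");p,pos,rot=z["p"],z["pos"],z["rot"]
hsv=cv2.cvtColor(p,cv2.COLOR_RGB2HSV);H,S,V=[hsv[...,i].astype(int) for i in range(3)]
t=(H>3)&(H<16)&(S>190)&(V>100);t[:,:380]=0;t[:,430:]=0;t[:200]=0;t[260:]=0
q=wpts(t,.125,pos,rot);print("wrist tab",q.mean(0))
red=((H<4)|(H>175))&(S>120)&(V>40);red[:,:440]=0;red[260:]=0
q=wpts(red&(np.indices(H.shape)[1]>495),.095,pos,rot);print("red rim wrist",cv2.minEnclosingCircle((q*1000).astype(np.float32)))
```

```text
tab 48 340.0 227.16666666666666 [0.593 0.18  0.132]
gold 46 312.30434782608694 220.52173913043478 [0.597 0.101 0.135]
truffle ray 323.0 224.5 17.86766815185547 [0.588  0.1351 0.123 ]
rim n 346 ((587.7279663085938, 99.8162612915039), 70.33909606933594)
rim slope [0.01825694 0.003261   0.11868337] rim z 0.1296961256620704
wrist tab [0.59261889 0.18112602]
red rim wrist ((588.0328369140625, 315.6522521972656), 51.77003479003906)
```

Dish centre (0.588, 0.100) against the mat (0.585, 0.100). Tab direction is 85–86°, the red cup is at 87°, and rim slope is about 0.02. The enclosing-circle truffle fit picked up tab pixels, so I'll redo it cleanly and hand in if it is good.

Run:
```python
from h import *
from workcell import r
p,d=optics.get_image("scene")
hsv=cv2.cvtColor(p,cv2.COLOR_RGB2HSV);H,S,V=[hsv[...,i].astype(int) for i in range(3)]
k=(H>=11)&(H<25)&(S>140)&(V>60);m=np.zeros_like(k);m[208:234,298:326]=1
N,L,st,ce=cv2.connectedComponentsWithStats((k&m).astype(np.uint8));i=1+st[1:,4].argmax()
c=np.array([st[i,0]+(st[i,2]-1)/2,st[i,1]+(st[i,3]-1)/2]);w=ray("scene",c,.100+.027)
print(st[i],ce[i],w.round(4));e=np.hypot(w[0]-.5858,w[1]-.1008);print("truffle off",e)
s=r.read_state();print(s["time_s"],s["grip_width"],abs(s["dq"]).max())
if e<.009: r.finish_job();print("handed in")
```

```text
[306 215  11  11  99] [310.85858586 220.17171717] [0.5865 0.1024 0.127 ]
truffle off 0.001717049410558341
15.6917 0.015058647571118914 0.00294894818357233
the job is handed in; nothing more can be done
handed in
```

I lifted the green dish by its wooden grip (60 N) straight up about 96 mm off the mat. Held in the air, I turned it about 105° so its orange tab points at the red cup on the robot's left. I then handed the job in at about 15.7 s of the 37 s allowed, with the dish still held. No verdict was reported.

**Last checks, all within the limits:**

| Check | Measured | Limit |
|---|---|---|
| Underside above the counter | about 0.10 m | 0.06–0.15 m |
| Dish middle to mat middle | about 3 mm | 45 mm |
| Tab direction against cup direction | about 85–86° against 87°, a few mm beside the tab's line | 45 mm |
| Dish tilt (rim slope) | about 0.02 rad | 0.1 rad |
| Truffle off the dish's middle | about 2 mm | 12 mm |

The grip stayed at 15 mm opening, and the other objects look unmoved in the pictures.

**Measurements that disagreed:**
- **First top-view fit:** the mat and grip results were spoiled by stray pixels. I discarded them and used the scene and wrist views instead.
- **First truffle circle fit:** it picked up orange tab pixels. I redid it before handing in.
- **Last wrist view of the red cup's rim:** it gave (0.588, 0.316) with a radius of 52 mm, which is too large for this cup. I kept the earlier (0.597, 0.324). Either value is well inside the tolerance.

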